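Snap the loop trimming tools into the spring-clip rack

ROBOT

A 6-joint arm with a two-finger parallel gripper is mounted at the origin on a cart in front of the work surface, level with it; the furniture and walls round the work are solid. World frame = base frame: x ahead of the robot, y to its left, z up, the work surface at z = 0. Lengths are in m, angles in rad, forces in N, time in s.
With the tool pointing down it reaches from about 0.3 to 0.85 m from the base axis. Payload 5.4 kg.
Tool frame: the origin (TCP) lies on the mounting face of the last link; the fingertips stand 173 mm ahead of it and the grasp point (between the pads) lies 155 mm ahead of it; y points along the fingers, x is the direction in which the jaws open and shut, and the axes are right-handed (so a half turn about y gives the same grasp; the last joint's range is limited). The gripper opens to 85 mm and grips with 20 to 120 N. Pads are 22 mm wide; open, the fingers measure 114 mm over their backs; the gripper's body (76 mm by 85 mm) begins 54 mm behind the grasp point. The pads swing forward as they close: fully open they stand 13 mm farther back than shut.
Start: joints at [-1.445, 0.158, 1.597, -0, 1.386, -0.21], TCP at [0.189, -0.543, 0.405] pointing down, gripper open.
Joint ranges: [-2.91, 2.91], [-0.94, 2.29], [0.18, 2.7], [-1.29, 4.43], [0.17, 2.64], [-3, 3]. Speed limits (rad/s): [2.57, 2.57, 3.14, 3.14, 3.14, 3.14].

INTERFACE

Orientations are given as a 3x3 rotation matrix whose columns are the frame's x, y, z axes.
In Python, from station import r gives the robot as it stands.
- The arm moves only by the tool move_arm, never from a script. Its argument "deltas" is a list of rows, each a list of 3 entries, a list of its own where there are three numbers: the turn, a rotation vector about the tool's x, y, z in rad, then the shift along the tool's x, y, z in cm, then the gripper command: -1 is fully open, 1 is shut, values between are in proportion. A call has 1 to 20 rows; each row shifts and turns the pose as measured when the row begins, along the tool's axes as they then stand; what a row does not reach is not made up. A row lasts 1/10 s, in which the tool goes at most 50 mm and 8.59 degrees, less where a joint would pass 70% of its speed; a pose out of reach is approached as far as the arm can. A call is refused whole if a number of a shift passes 5 or a number of a turn 0.15, either way. A call with a gripper value outside its range is refused whole. The fingers move at their own pace and stop on an object; "force" is the grip in N (left out, the last holds). Time passes only in rows, so rows that do not move let the fingers close. It gives the time, the measured TCP pose, the force and the opening at its end, in the units of the state.
- r.get_state(): the state, without advancing time (a new reading comes with each control period).
- r.get_image(name): name is "scene" or "top"; returns a dict with "color" (480x640x3 uint8, blue, green, red), "range_z" (480x640 float32, m along the optical axis (not along the pixel's ray), 0 where there is no reading), "mtx" (3x3 intrinsics, pixels), "world_from_camera" (4x4, takes a point from camera to world coordinates). Camera axes: x right, y up, looking along -z (the intrinsics and any distortion apply to the point x, -y, -z); pixel columns grow to the right and rows downward; lengths in m; the calibration is good to about 2 mm. A picture is of the moment at which its call begins.
- r.hand_in(): hands the job in, once; it reports no verdict.
The state is a dict: "time_s": time; "q": joint angles; "joint_velocities": joint speeds; "joint_torque": joint torques, N m; "ee_pos": TCP position; "tool_rot": TCP orientation; "wrist_force": force on the tool from outside, world axes, zero at the start; "ft_torque": the same for the moment, N m; "grip_width": finger opening in m.
Only numpy, scipy, OpenCV 4.12 (cv2) and the standard library are available. Lean on these libraries where they do the work, as an engineer would, in place of code of your own. Each camera call takes 0.05 s, during which the arm holds its last target.

TASK

Put away the two loop trimming tools that lie on the bench: snap each one sideways, down into one of the two empty holders of the tool rack in the tray, so that both spring clips of the holder grip its wooden handle and it sits fully home and level. The wire loops must point the same way as that of the tool already in the rack, which stays clipped where it is; do not disturb the other things on the bench.

Things in the scene. Friction and masses are not known exactly. Their poses are not given: they have to be found in the camera images.
- tool_1_center (a point): Tool 1 (lies on the bench): loop trimming tool, 170 mm long, a 37 mm wide wire loop at one end. Point: centre of its wooden handle, half-way up. Own axes: y along the handle, -y toward the loop, z up as it lies. Handle 122 mm long (61 mm to either side of the point), 14 mm wide, 12 mm high; 30 g, balances at the point.
- tool_1_loop (a point): the middle of the wire loop of tool 1, 99 mm from its handle centre: tells which way the tool points
- tool_2_center (a point): Tool 2 (lies on the bench): loop trimming tool, 176 mm long, a 27 mm wide wire loop at one end. Point: centre of its wooden handle, half-way up. Own axes: y along the handle, -y toward the loop, z up as it lies. Handle 122 mm long (61 mm to either side of the point), 14 mm wide, 12 mm high; 30 g, balances at the point.
- tool_2_loop (a point): the middle of the wire loop of tool 2, 102 mm from its handle centre: tells which way the tool points
- tool_3_center (a point): Tool 3 (already clipped in the rack, stays there): loop trimming tool, 169 mm long, a 36 mm wide wire loop at one end. Point: centre of its wooden handle, half-way up. Own axes: y along the handle, -y toward the loop, z up as it lies. Handle 122 mm long (61 mm to either side of the point), 14 mm wide, 12 mm high; 30 g, balances at the point.
- tool_3_loop (a point): the middle of the wire loop of tool 3, 99 mm from its handle centre: tells which way the tool points
- rack: the tool rack: a wooden board 120 x 190 x 12 mm, fixed in the right-hand tray, with three holders side by side 70 mm apart along its y; their order varies. Origin: centre of the board's underside; x away from the robot, z up
- hold_a: Empty holder A: wooden foot with two steel spring clips at x = -38 and +38 mm, each 12 mm wide along x and open upward; the 64 mm between the clips is free for fingers, down to the foot's top, 10 mm above the origin. Origin: centre of the foot's underside; x along the tool it is to hold and away from the robot (within 0.2 rad), z up. Fixed.
- hold_b: Empty holder B: wooden foot with two steel spring clips at x = -38 and +38 mm, each 12 mm wide along x and open upward; the 64 mm between the clips is free for fingers, down to the foot's top, 10 mm above the origin. Origin: centre of the foot's underside; x along the tool it is to hold and away from the robot (within 0.2 rad), z up. Fixed.
- hold_a_home (a point): where the handle's centre lies when a tool is fully home in holder A, mid-way between its two clips, 41 mm above the holder's origin; axes as the holder's. A handle laid level along x and pushed straight down spreads the clips (5 to 8 N in all) and over the last 3 mm snaps in. Each clip's two jaws flare from 9 mm apart (9 mm above this point) to 25 mm apart (24 mm above it).
- hold_b_home (a point): where the handle's centre lies when a tool is fully home in holder B, mid-way between its two clips, 41 mm above the holder's origin; axes as the holder's. A handle laid level along x and pushed straight down spreads the clips (5 to 8 N in all) and over the last 3 mm snaps in. Each clip's two jaws flare from 9 mm apart (9 mm above this point) to 25 mm apart (24 mm above it).
- hold_c: The holder, built like the empty ones, that already holds tool 3. Origin: centre of the foot's underside; x along the tool, toward its loop; z up.
- glaze_jar_3: bystander, a round glaze jar with black lid, 58 mm across, 73 mm high; leave where it is. Origin: centre of its underside
- water_cup: bystander, a white enamel cup with dark rim, 72 mm across, 64 mm high; leave where it is. Origin: centre of its underside
- test_tile_1: bystander, a flat glazed test tile with a hole, 72 x 40 x 9 mm; leave where it is. Origin: centre of its underside
- wood_rib: bystander, a flat half-round wooden throwing rib, 66 x 104 x 9 mm; leave where it is. Origin: centre of its underside
- marker: bystander, a white and blue marker pen, 135 mm long, 16 mm thick; leave where it is. Origin: centre of its underside
Not all that is in view belongs to the job. Leave any turquoise look-alike of the part that bears tool_2_center alone.

How it is judged:
At the end, for the whole second after the job is handed in: Each empty holder holds one bench tool: handle centre 38 to 43.7 mm above its origin, within 20 mm along and 3 mm across of the middle between its clips, handle within 0.06 rad of its x, loop on the +x side; tool 3 likewise in its holder; bystanders within 30 mm of their start ((((x of tool_1_center in the frame of hold_a between -0.02 and 0.02 m and y of tool_1_center in the frame of hold_a between -0.003 and 0.003 m and z of tool_1_center in the frame of hold_a between 0.038 and 0.0437 m and angle between the y axis of tool_1_center and the x axis of hold_a, either way round below 0.06 rad and x of tool_1_loop in the frame of hold_a above 0.06 m) and (x of tool_2_center in the frame of hold_b between -0.02 and 0.02 m and y of tool_2_center in the frame of hold_b between -0.003 and 0.003 m and z of tool_2_center in the frame of hold_b between 0.038 and 0.0437 m and angle between the y axis of tool_2_center and the x axis of hold_b, either way round below 0.06 rad and x of tool_2_loop in the frame of hold_b above 0.06 m)) or ((x of tool_1_center in the frame of hold_b between -0.02 and 0.02 m and y of tool_1_center in the frame of hold_b between -0.003 and 0.003 m and z of tool_1_center in the frame of hold_b between 0.038 and 0.0437 m and angle between the y axis of tool_1_center and the x axis of hold_b, either way round below 0.06 rad and x of tool_1_loop in the frame of hold_b above 0.06 m) and (x of tool_2_center in the frame of hold_a between -0.02 and 0.02 m and y of tool_2_center in the frame of hold_a between -0.003 and 0.003 m and z of tool_2_center in the frame of hold_a between 0.038 and 0.0437 m and angle between the y axis of tool_2_center and the x axis of hold_a, either way round below 0.06 rad and x of tool_2_loop in the frame of hold_a above 0.06 m))) and x of tool_3_center in the frame of hold_c between -0.02 and 0.02 m and y of tool_3_center in the frame of hold_c between -0.003 and 0.003 m and z of tool_3_center in the frame of hold_c between 0.038 and 0.0437 m and angle between the y axis of tool_3_center and the x axis of hold_c, either way round below 0.06 rad and x of tool_3_loop in the frame of hold_c above 0.06 m and distance of each of glaze_jar_3, water_cup, test_tile_1, wood_rib, marker from where it was at the start of the episode below 0.03 m); the robot touches nothing.
It fails at once if a bystander (jar, cup, test tile, rib or marker) is knocked more than 30 mm from its place (distance of any of glaze_jar_3, water_cup, test_tile_1, wood_rib, marker from where it was at the start of the episode above 0.03 m).
It fails at once if the tool already in the rack is pulled out of its clips (z of tool_3_center in the frame of hold_c above 0.05 m).
It also fails if it takes over 45 s, if anything falls off the work surface, if the arm or the gripper's body presses on something with over 40 N, if the wrist force passes 120 N, or if a joint passes its speed limit or range.

## Working session

There is one attempt and no reset: what is moved stays moved. The work goes in short steps, Python scripts to look and compute and a tool call to move; the robot and the scene stay as the last step left them, time stands still between calls to the robot, and variables do not carry over. Pictures are saved under pics/ and viewed, and the job is handed in when it is done.

Besides the shell and the picture viewer there is one more tool, called after "Call:" as name(argument=value, ...), one argument or row to a line, values as JSON. move_arm: Moves the arm, as the interface text tells. Its arguments: {"type":"object","properties":{"deltas":{"type":"array"},"force":{"type":"number"}},"required":["deltas"]}

```bash
mkdir -p pics; ls; python3 - <<'E'
from station import r
import cv2,numpy as np
s=r.get_state()
print({k:np.round(v,3).tolist() for k,v in s.items()})
for n in("scene","top"):
    d=r.get_image(n); cv2.imwrite(f"pics/{n}0.png",d["color"]); np.savez(f"{n}0.npz",**d)
    print(n,d["mtx"],np.round(d["world_from_camera"],3),d.keys())
E
```

```text
pics
{'time_s': 0.0, 'q': [-1.445, 0.159, 1.598, -0.0, 1.386, -0.21], 'joint_velocities': [-0.001, 0.0, -0.001, 0.0, 0.001, 0.001], 'joint_torque': [-0.0, -39.599, -33.143, -0.0, 0.008, -0.0], 'ee_pos': [0.189, -0.543, 0.404], 'tool_rot': [[0.33, -0.0, 0.944], [-0.944, 0.002, 0.33], [-0.002, -1.0, 0.0]], 'wrist_force': [-0.489, 0.775, 0.271], 'ft_torque': [0.013, 0.012, 0.012], 'grip_width': 0.085}
scene [[435.55003475   0.         316.37042287]
 [  0.         435.55003475 237.77364074]
 [  0.           0.           1.        ]] [[-0.611  0.401 -0.682 -0.012]
 [-0.791 -0.319  0.521  0.424]
 [-0.008  0.859  0.512  0.526]
 [ 0.     0.     0.     1.   ]] dict_keys(['color', 'range_z', 'mtx', 'world_from_camera'])
top [[459.59871813   0.         315.326741  ]
 [  0.         459.59871813 237.01655878]
 [  0.           0.           1.        ]] [[-0.025  0.984 -0.176  0.394]
 [-1.    -0.022  0.018 -0.001]
 [ 0.014  0.176  0.984  0.942]
 [ 0.     0.     0.     1.   ]] dict_keys(['color', 'range_z', 'mtx', 'world_from_camera'])
```

View pics/top0.png

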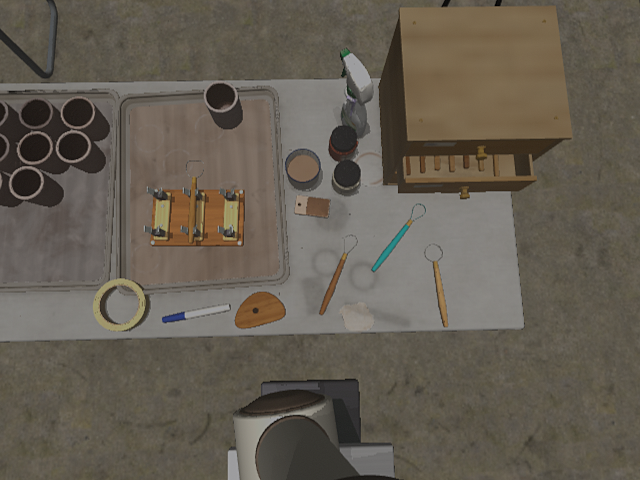

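View pics/scene0.png

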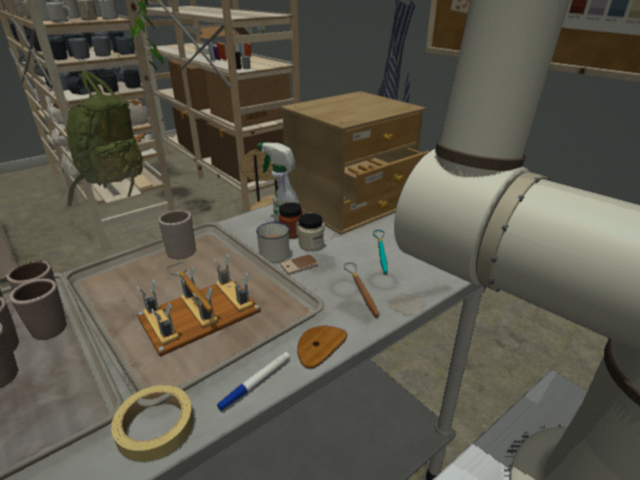

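Top view: brown tool at (337,276), loop at (350,243). Light-wood tool at (440,285), loop at (433,253). Turquoise look-alike at (396,240), to be left alone. The rack's empty holders are at (162,216) and (231,216), with tool 3 between them at (195,210) and its loop pointing up (+x). Next I enlarge and measure.

```bash
cat > h.py <<'E'
import numpy as np,cv2
def ray(d,u,v):
    K=d["mtx"];T=d["world_from_camera"]
    c=np.array([(u-K[0,2])/K[0,0],-(v-K[1,2])/K[1,1],-1.])
    return T[:3,3],T[:3,:3]@c
def onplane(d,u,v,z):
    o,k=ray(d,u,v); return o+k*(z-o[2])/k[2]
def cloud(d):
    K=d["mtx"];T=d["world_from_camera"];z=d["range_z"]
    v,u=np.mgrid[:z.shape[0],:z.shape[1]]
    P=np.stack([(u-K[0,2])/K[0,0]*z,-(v-K[1,2])/K[1,1]*z,-z],-1)
    W=P@T[:3,:3].T+T[:3,3]; W[z==0]=np.nan; return W
E
python3 - <<'E'
from h import *
d=dict(np.load("top0.npz"));I=d["color"]
a=cv2.resize(I[150:260,135:260],None,fx=6,fy=6,interpolation=cv2.INTER_CUBIC)
cv2.imwrite("pics/rack.png",a)
b=cv2.resize(I[190:340,305:465],None,fx=5,fy=5,interpolation=cv2.INTER_CUBIC)[:, :800][:600*2]
cv2.imwrite("pics/tools.png",cv2.resize(b,None,fx=.79,fy=.79))
W=cloud(d)
for n,(u,v) in dict(tray=(180,270),tray2=(260,150),bench=(380,310),board=(212,230),footL=(162,216),footR=(231,216),t3=(195,225),brown=(337,276),light=(441,295),turq=(396,243)).items(): print(n,np.round(np.nanmedian(W[v-1:v+2,u-1:u+2].reshape(-1,3),0),4))
hsv=cv2.cvtColor(I,cv2.COLOR_BGR2HSV)
for p in [(337,276),(441,295),(396,243),(380,310)]: print(p,hsv[p[1],p[0]])
E
```

```text
tray [0.4999 0.2592 0.004 ]
tray2 [0.7538 0.0954 0.0041]
bench [ 0.4091 -0.1458 -0.0007]
board [0.5791 0.193  0.0156]
footL [0.6086 0.2923 0.0253]
footR [0.6052 0.1524 0.0257]
t3 [0.5814 0.2187 0.058 ]
brown [ 0.4791 -0.06    0.0125]
light [ 0.4358 -0.269   0.0127]
turq [ 0.5439 -0.1835  0.0121]
(337, 276) [ 13 148 119]
(441, 295) [ 17 123 158]
(396, 243) [ 89 157 114]
(380, 310) [ 19  16 124]
```

View pics/rack.png

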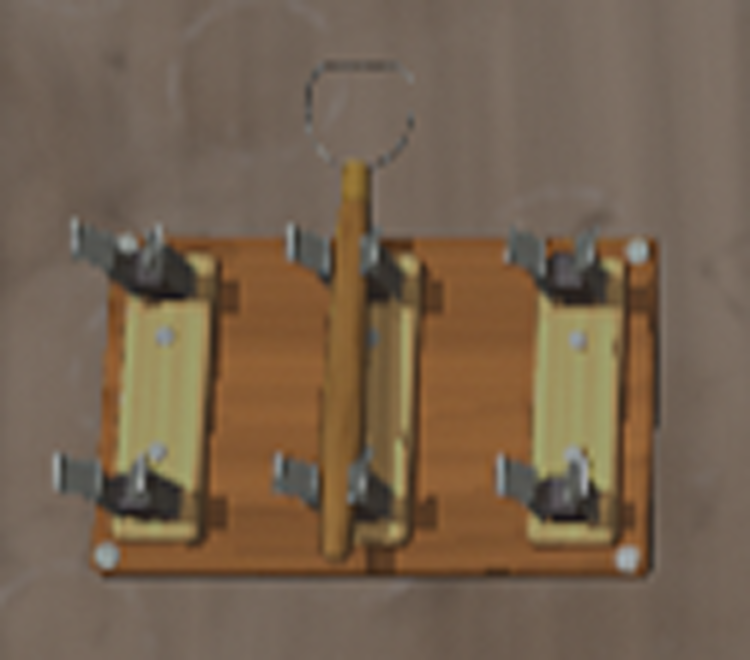

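View pics/tools.png

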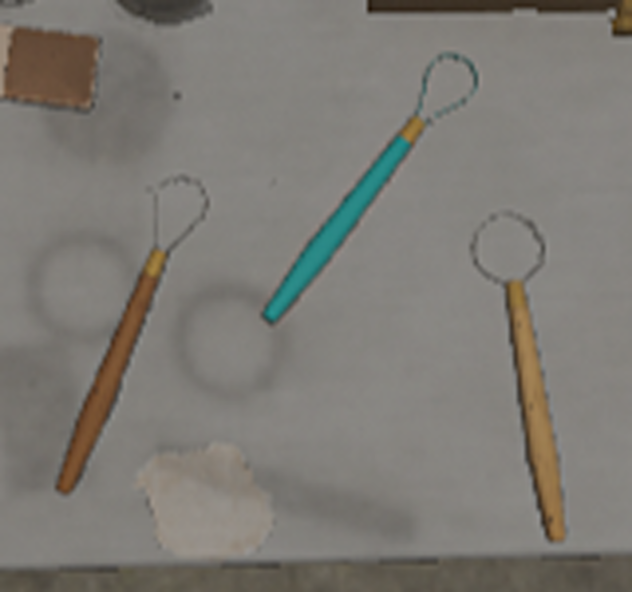

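```bash
python3 - <<'E'
from h import *
d=dict(np.load("top0.npz"));I=d["color"];W=cloud(d)
hsv=cv2.cvtColor(I,cv2.COLOR_BGR2HSV)
def comp(m,seed):
    n,l,s,c=cv2.connectedComponentsWithStats(m.astype(np.uint8)); return l==l[seed[1],seed[0]]
def pca(P):
    c=P.mean(0);_,_,vt=np.linalg.svd(P-c);return c,vt
for n,seed in dict(brown=(337,276),light=(441,295)).items():
    m=comp((hsv[...,1]>75)&(hsv[...,0]<30)&(hsv[...,2]>50),seed)
    v,u=np.nonzero(m); P=np.array([onplane(d,a,b,.007) for a,b in zip(u,v)])[:,:2]
    c,vt=pca(P); ax=vt[0]*np.sign(vt[0][0]); q=(P-c)@ax; lo,hi=q.min(),q.max()
    y=(P-c)@vt[1]
    print(n,len(u),"len",hi-lo,"mid",c+ax*(lo+hi)/2,"ends",c+ax*lo,c+ax*hi,"yaw",np.arctan2(ax[1],ax[0]),"w",np.ptp(y))
    for k in range(-60,61,15):
        s=abs(q-k/1000)<.006
        if s.any(): print("   ",k,round(np.ptp(y[s])*1e3,1),round(y[s].mean()*1e3,1),end=";")
    zz=W[v,u]; print("z",np.nanpercentile(zz[:,2],[10,50,95]))
# rack
R=W[150:260,135:260].reshape(-1,3);
R=R[(R[:,0]>.5)&(R[:,0]<.68)&(R[:,1]>.09)&(R[:,1]<.36)]
h,e=np.histogram(R[:,2],np.arange(0,.1,.004));print(list(zip(np.round(e,3),h)))
B=(hsv[...,2]>130)&(hsv[...,1]<125)&(hsv[...,1]>60)&(hsv[...,0]>18)
for n,seed in dict(L=(160,220),Rt=(231,220)).items():
    z=W[...,2]; print(n,hsv[seed[1],seed[0]])
    s=(z>.021)&(z<.030)&(abs(W[...,1]-W[seed[1],seed[0],1])<.025)&(W[...,0]>.5)&(W[...,0]<.68)
    P=np.array([onplane(d,a,b,.0255)for b,a in zip(*np.nonzero(s))])[:,:2]
    print(len(P),P.min(0),P.max(0),cv2.minAreaRect((P*1000).astype(np.float32)),pca(P))
    s=(z>.062)&(abs(W[...,1]-W[seed[1],seed[0],1])<.035)&(W[...,0]>.5)&(W[...,0]<.68)
    for f in (0,1):
        S=s&((W[...,0]>.605)==f); Q=W[S]; print("tips",f,len(Q)); print(np.round(Q[np.argsort(Q[:,1])]*1e3).astype(int).tolist())
E
```

```text
brown 344 len 0.13400018331877328 mid [ 0.46504118 -0.05153185] ends [ 0.40378143 -0.02439784] [ 0.52630094 -0.07866587] yaw -0.41696211853899146 w 0.012726118663848408
    -60 8.2 -0.3;    -45 9.3 0.1;    -30 12.0 0.3;    -15 12.3 0.1;    0 11.7 0.2;    15 10.6 0.1;    30 9.8 0.0;    45 9.1 -0.2;    60 8.4 -0.0;z [0.00978603 0.01222501 0.01497843]
light 387 len 0.13258361542375552 mid [ 0.43973853 -0.26825699] ends [ 0.37374244 -0.27451157] [ 0.50573462 -0.26200242] yaw 0.09448974785172605 w 0.013458390619119812
    -60 9.3 -0.2;    -45 11.0 0.5;    -30 13.1 0.0;    -15 13.4 -0.2;    0 13.1 0.0;    15 12.2 -0.1;    30 11.9 0.1;    45 10.5 0.1;    60 9.5 0.2;z [0.00893592 0.01185537 0.01472065]
[(np.float64(0.0), np.int64(2758)), (np.float64(0.004), np.int64(996)), (np.float64(0.008), np.int64(161)), (np.float64(0.012), np.int64(1919)), (np.float64(0.016), np.int64(755)), (np.float64(0.02), np.int64(439)), (np.float64(0.024), np.int64(931)), (np.float64(0.028), np.int64(62)), (np.float64(0.032), np.int64(41)), (np.float64(0.036), np.int64(30)), (np.float64(0.04), np.int64(41)), (np.f
[... 4852 characters left out ...]
3, 146, 70], [648, 146, 67], [638, 158, 66], [640, 158, 66], [644, 158, 66], [646, 158, 66], [649, 158, 65], [643, 158, 64], [647, 159, 72], [639, 159, 71], [637, 159, 71], [644, 159, 69], [646, 160, 68], [642, 160, 67], [644, 160, 74], [637, 160, 63], [640, 161, 74], [646, 161, 74], [639, 161, 71], [637, 161, 71], [643, 161, 71], [649, 161, 70], [641, 162, 78], [638, 162, 76], [648, 162, 76], [640, 162, 75], [646, 162, 74], [644, 163, 74], [645, 164, 78], [648, 164, 77], [644, 164, 76], [640, 164, 75], [642, 164, 75], [639, 164, 73], [648, 165, 82], [646, 165, 82], [642, 165, 81], [637, 165, 79], [645, 165, 79], [639, 166, 78], [642, 166, 76], [642, 167, 82], [640, 167, 82], [639, 167, 80]]
```

The brown tool has the 27 mm pear-shaped loop, so it is tool 2. The light one has the 37 mm round loop, so it is tool 1. The turquoise one is the look-alike. I cross-check the clips and tools in the second view.

```bash
python3 - <<'E'
from h import *
d=dict(np.load("scene0.npz"));W=cloud(d);d2=dict(np.load("top0.npz"));W2=cloud(d2)
for nm,w in(("scene",W),("top",W2)):
  for n,(cx,cy) in dict(L0=(.571,.2945),L1=(.647,.292),R0=(.567,.1545),R1=(.643,.1523)).items():
    s=(abs(w[...,0]-cx)<.012)&(abs(w[...,1]-cy)<.022)&(w[...,2]>.074)&(w[...,2]<.09)
    Q=w[s]
    lo=Q[Q[:,1]<cy];hi=Q[Q[:,1]>cy]
    print(nm,n,len(Q),"x",np.percentile(Q[:,0],[2,98]).round(4),"y",np.percentile(lo[:,1],[5,95]).round(4) if len(lo) else 0,np.percentile(hi[:,1],[5,95]).round(4) if len(hi) else 0,"ztop",Q[:,2].max().round(4))
  # brown handle & board plane in both views
  s=(w[...,2]>.0085)&(w[...,2]<.02)&(w[...,0]>.39)&(w[...,0]<.53)&(abs(w[...,1]+.05)<.05)
  P=w[s][:,:2]; c=P.mean(0);v=np.linalg.svd(P-c)[2][0];v*=np.sign(v[0]);print(nm,"brown",len(P),c,np.arctan2(v[1],v[0]), c+v*(((P-c)@v).min()+.061))
E
```

```text
scene L0 27 x [0.5612 0.5735] y [0.2796 0.2828] [0.3054 0.308 ] ztop 0.0788
scene L1 21 x [0.6365 0.6482] y [0.278  0.2807] [0.3031 0.3058] ztop 0.0791
scene R0 22 x [0.5561 0.5693] y [0.1401 0.1432] [0.1665 0.1687] ztop 0.0789
scene R1 19 x [0.6328 0.6441] y [0.1378 0.1405] [0.1636 0.1666] ztop 0.0783
scene brown 193 [ 0.45198523 -0.04798222] -0.41890588950098273 [ 0.45556493 -0.04957612]
top L0 35 x [0.5652 0.5775] y [0.2802 0.2854] [0.3029 0.3079] ztop 0.084
top L1 37 x [0.6415 0.6528] y [0.2776 0.2817] [0.3002 0.3059] ztop 0.0837
top R0 34 x [0.5607 0.5723] y [0.1409 0.145 ] [0.1634 0.1681] ztop 0.0839
top R1 32 x [0.6369 0.648 ] y [0.1376 0.1428] [0.1616 0.1666] ztop 0.0836
top brown 359 [ 0.46125759 -0.0504087 ] -0.4158554221859962 [ 0.45903012 -0.04942502]
```

```bash
cat > go.py <<'E'
import sys,numpy as np
from station import r
from scipy.spatial.transform import Rotation as Ro
def go(x,y,z,psi):
    s=r.get_state();R=np.array(s["tool_rot"]);p=np.array(s["ee_pos"])
    zt=np.array([np.cos(psi),np.sin(psi),0]);yt=np.array([0,0,-1.]);D=np.stack([np.cross(yt,zt),yt,zt],1)
    print("t",round(s["time_s"],2),"p",p.round(4),"psi",round(np.arctan2(R[1,2],R[0,2]),4),"F",np.round(s["wrist_force"],2),"T",np.round(s["ft_torque"],2),"w",round(s["grip_width"],4),"q",np.round(s["q"],2))
    print("turn(tool)",Ro.from_matrix(R.T@D).as_rotvec().round(4),"shift cm after turn",(D.T@(np.array([x,y,z])-p)*100).round(2),"before turn",(R.T@(np.array([x,y,z])-p)*100).round(2))
go(*map(float,sys.argv[1:5]))
E
python3 go.py .433 -.2687 .30 .0945
```

```text
t 0.1 p [ 0.1894 -0.5426  0.4038] psi 0.3358 F [ 0.81 -0.42  0.33] T [-0.03 -0.04  0.01] w 0.0856 q [-1.45  0.16  1.6  -0.    1.39 -0.21]
turn(tool) [-1.000e-04  2.413e-01 -1.700e-03] shift cm after turn [-24.97  10.38  26.83] before turn [-17.82  10.42  32.02]
```

Call:
move_arm(
  deltas=[
    [[0,0.12,0],[0,0,0],-1],
    [[0,0.12,0],[0,0,0],-1],
    [[0,0,0],[-2.5,1,2.7],-1],
    [[0,0,0],[-2.5,1,2.7],-1],
    [[0,0,0],[-2.5,1,2.7],-1],
    [[0,0,0],[-2.5,1,2.7],-1],
    [[0,0,0],[-2.5,1,2.7],-1],
    [[0,0,0],[-2.5,1,2.7],-1],
    [[0,0,0],[-2.5,1,2.7],-1],
    [[0,0,0],[-2.5,1,2.7],-1],
    [[0,0,0],[-2.5,1,2.7],-1],
    [[0,0,0],[-2.5,1,2.7],-1],
    [[0,0,0],[0,0,0],-1],
  ],
)

```text
time_s: 1.4
ee_pos: [0.4436, -0.2585, 0.2949]
tool_rot: [[0.08, -0.005, 0.997], [-0.997, 0.009, 0.081], [-0.009, -1.0, -0.004]]
wrist_force: [-0.9, -0.1, -0.0]
grip_width: 0.0855
```

```bash
python3 go.py .433 -.2687 .20 .0945
```

```text
t 1.4 p [ 0.4436 -0.2585  0.2949] psi 0.0806 F [-0.93 -0.09 -0.03] T [-0.    0.06  0.02] w 0.0855 q [-0.76  0.12  1.87  0.    1.16  0.72]
turn(tool) [ 0.0042 -0.0139 -0.0091] shift cm after turn [ 0.91  9.49 -1.15] before turn [ 1.01  9.49 -1.09]
```

Call:
move_arm(
  deltas=[
    [[0.004,-0.014,-0.009],[0.9,1.5,-1.1],-1],
    [[0,0,0],[0,2.5,0],-1],
    [[0,0,0],[0,2.5,0],-1],
    [[0,0,0],[0,2,0],-1],
    [[0,0,0],[0,0,0],-1],
  ],
  force=60,
)

```text
time_s: 1.9
ee_pos: [0.4327, -0.2687, 0.2073]
tool_rot: [[0.098, -0.001, 0.995], [-0.995, -0.002, 0.098], [0.002, -1.0, -0.001]]
wrist_force: [-0.7, -0.0, -0.5]
grip_width: 0.0855
```

```bash
python3 go.py .433 -.2687 .176 .0945; python3 - <<'E'
from station import r;import cv2
d=r.get_image("top");cv2.imwrite("pics/t1.png",cv2.resize(d["color"][190:340,360:560],None,fx=4,fy=4))
E
```

```text
t 1.9 p [ 0.4327 -0.2687  0.2073] psi 0.0983 F [-0.68 -0.02 -0.45] T [0.03 0.02 0.01] w 0.0855 q [-0.79  0.25  1.93 -0.    0.97  0.68]
turn(tool) [0.0007 0.0038 0.0016] shift cm after turn [-0.    3.13  0.03] before turn [-0.01  3.13  0.03]
```

View pics/t1.png

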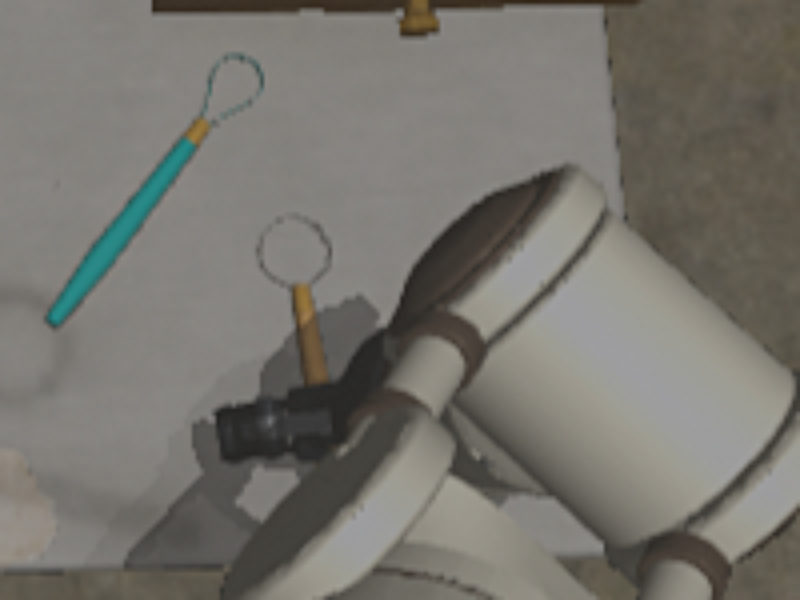

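The fingers straddle the light handle at crop (315,400). I go down and close.

Call:
move_arm(
  deltas=[
    [[0,0,0],[0,1.8,0],-1],
    [[0,0,0],[0,1.2,0],-1],
    [[0,0,0],[0,0,0],0.5],
    [[0,0,0],[0,0,0],1],
    [[0,0,0],[0,0,0],1],
    [[0,0,0],[0,0,0],1],
    [[0,0,0],[0,0,0],1],
    [[0,0,0],[0,0,0],1],
    [[0,0,0],[0,0,0],1],
  ],
  force=60,
)

```text
time_s: 2.85
ee_pos: [0.4357, -0.2729, 0.1855]
tool_rot: [[0.098, 0.01, 0.995], [-0.995, -0.012, 0.098], [0.013, -1.0, 0.008]]
wrist_force: [-0.3, 0.3, 0.8]
grip_width: 0.0094
```

```bash
python3 go.py .433 -.2687 .176 .0945
```

```text
t 2.85 p [ 0.4357 -0.2729  0.1855] psi 0.0979 F [-0.31  0.33  0.77] T [ 0.03 -0.01  0.02] w 0.0094 q [-0.79  0.29  1.92 -0.    0.91  0.68]
turn(tool) [-0.0084  0.0033  0.0134] shift cm after turn [-0.44  0.95 -0.23] before turn [-0.46  0.95 -0.24]
```

```bash
python3 - <<'E'
from station import r;import cv2
d=r.get_image("top");cv2.imwrite("pics/t2.png",cv2.resize(d["color"][190:340,360:560],None,fx=4,fy=4))
d=r.get_image("scene");cv2.imwrite("pics/s2.png",d["color"])
E
```

```text
(no output)
```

View pics/t2.png

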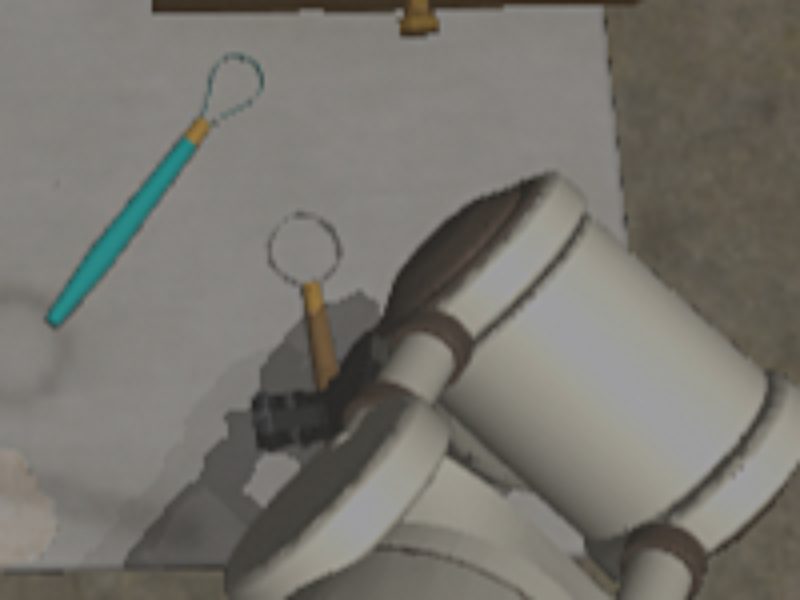

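View pics/s2.png

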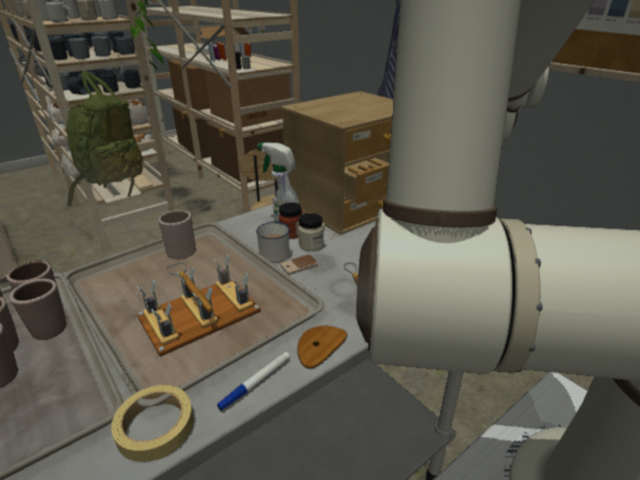

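Call:
move_arm(
  deltas=[
    [[0,0,0],[0,0,0],-0.3],
    [[0,0,0],[0,0,0],-0.3],
    [[0,0,0],[0,0,0],-0.3],
    [[0,0,0],[0,0,0],-0.3],
  ],
  force=20,
)

```text
time_s: 3.35
ee_pos: [0.4356, -0.2728, 0.1853]
tool_rot: [[0.098, 0.009, 0.995], [-0.995, -0.012, 0.098], [0.013, -1.0, 0.008]]
wrist_force: [-0.3, 0.4, 0.0]
grip_width: 0.0559
```

```bash
python3 go.py .4347 -.2715 .176 .0945;python3 - <<'E'
from station import r
from h import *
d=r.get_image("top");cv2.imwrite("pics/t3.png",cv2.resize(d["color"][190:340,360:560],None,fx=4,fy=4))
I=d["color"];W=cloud(d);hsv=cv2.cvtColor(I,cv2.COLOR_BGR2HSV)
m=((hsv[...,1]>75)&(hsv[...,0]<30)&(hsv[...,2]>50)).astype(np.uint8)
m[:,:425]=0;m[:255]=0;m[300:]=0;m[:,460:]=0
v,u=np.nonzero(m);print(len(v),np.nanpercentile(W[v,u,2],[10,50,90]));P=np.array([onplane(d,a,b,.007)[:2] for a,b in zip(u,v)])
c=P.mean(0);a=np.linalg.svd(P-c)[2][0];a*=np.sign(a[0]);print(c,np.arctan2(a[1],a[0]),P[:,0].max())
print("y at x=.434",c[1]+a[1]/a[0]*(.434-c[0]))
E
```

```text
t 3.35 p [ 0.4356 -0.2728  0.1853] psi 0.0978 F [-0.33  0.37  0.05] T [-0.   -0.01 -0.04] w 0.0559 q [-0.79  0.29  1.92 -0.    0.91  0.68]
turn(tool) [-0.0082  0.0033  0.013 ] shift cm after turn [-0.14  0.93 -0.08] before turn [-0.15  0.92 -0.09]
125 [0.00854477 0.01155129 0.01414287]
[ 0.48117413 -0.26982211] 0.09598311328759297 0.5055201159702343
y at x=.434 -0.2743639892439786
```

View pics/t3.png

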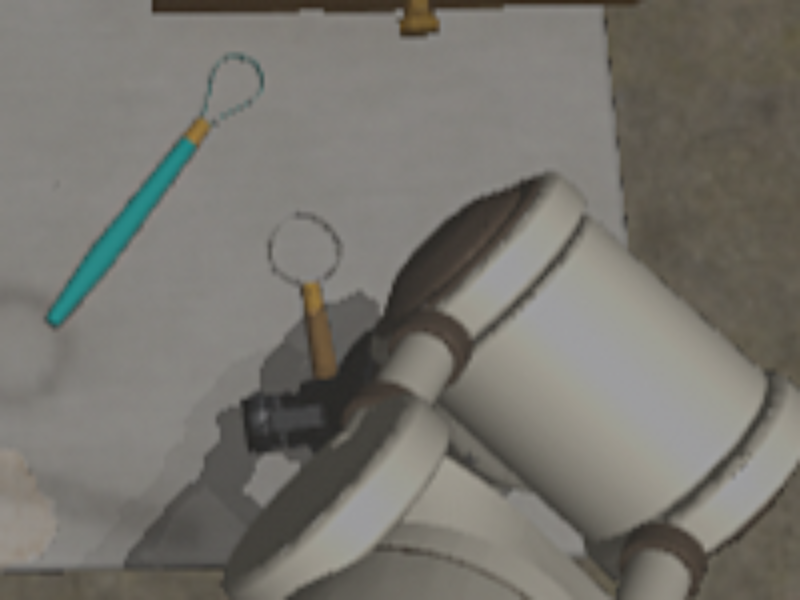

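Call:
move_arm(
  deltas=[
    [[-0.008,-0.001,0.013],[0.1,0.5,-0.1],-0.3],
    [[0,0,0],[0,0.5,0],-0.3],
    [[0,0,0],[0,0,0],-0.3],
  ],
  force=20,
)

```text
time_s: 3.7
ee_pos: [0.4346, -0.2741, 0.1743]
tool_rot: [[0.099, -0.001, 0.995], [-0.995, 0.001, 0.099], [-0.001, -1.0, -0.001]]
wrist_force: [0.1, -0.0, 0.9]
grip_width: 0.0557
```

```bash
python3 go.py .4347 -.2742 .175 .096
```

```text
t 3.7 p [ 0.4346 -0.2741  0.1743] psi 0.0988 F [ 0.07 -0.03  0.94] T [-0.03 -0.04 -0.02] w 0.0557 q [-0.8   0.32  1.92  0.    0.91  0.67]
turn(tool) [ 0.0007  0.0028 -0.0012] shift cm after turn [ 0.01 -0.07  0.01] before turn [ 0.01 -0.07  0.01]
```

Free of contact at 0.174. I close in stages, gently.

Call:
move_arm(
  deltas=[
    [[0,0,0],[0,0,0],0.2],
    [[0,0,0],[0,0,0],0.4],
    [[0,0,0],[0,0,0],0.5],
  ],
  force=20,
)

```text
time_s: 4.0
ee_pos: [0.4346, -0.274, 0.1739]
tool_rot: [[0.099, -0.001, 0.995], [-0.995, 0.002, 0.099], [-0.002, -1.0, -0.001]]
wrist_force: [0.2, -0.9, -0.1]
grip_width: 0.0212
```

Call:
move_arm(
  deltas=[
    [[0,0,0],[0,0,0],0.6],
    [[0,0,0],[0,0,0],0.65],
  ],
  force=20,
)

```text
time_s: 4.2
ee_pos: [0.4346, -0.2741, 0.1741]
tool_rot: [[0.099, -0.001, 0.995], [-0.995, 0.001, 0.099], [-0.001, -1.0, -0.001]]
wrist_force: [0.4, -0.1, -0.5]
grip_width: 0.0148
```

Call:
move_arm(
  deltas=[
    [[0,0,0],[0,0,0],0.8],
    [[0,0,0],[0,0,0],1],
  ],
  force=20,
)

```text
time_s: 4.4
ee_pos: [0.4347, -0.2742, 0.1743]
tool_rot: [[0.099, -0.001, 0.995], [-0.995, 0.001, 0.099], [-0.001, -1.0, -0.001]]
wrist_force: [-0.7, 0.5, 0.6]
grip_width: 0.0138
```

Call:
move_arm(
  deltas=[
    [[0,0,0],[0,0,0],1],
    [[0,0,0],[0,0,0],1],
  ],
  force=40,
)

```text
time_s: 4.6
ee_pos: [0.4347, -0.2741, 0.1743]
tool_rot: [[0.099, -0.001, 0.995], [-0.995, 0.001, 0.099], [-0.001, -1.0, -0.001]]
wrist_force: [-0.3, 0.2, -0.6]
grip_width: 0.0128
```

Call:
move_arm(
  deltas=[
    [[0,0,0],[0,0,0],1],
    [[0,0,0],[0,-1,0],1],
    [[0,0,0],[0,-3,0],1],
    [[0,0,0],[0,-3,0],1],
    [[0,0,0],[0,-3,0],1],
    [[0,0,0],[0,-3,0],1],
    [[0,0,0],[0,0,0],1],
  ],
  force=40,
)

```text
time_s: 5.3
ee_pos: [0.4344, -0.2738, 0.3115]
tool_rot: [[0.099, -0.002, 0.995], [-0.995, 0.002, 0.099], [-0.002, -1.0, -0.001]]
wrist_force: [-0.2, 1.0, 0.7]
grip_width: 0.0129
```

```bash
python3 go.py .48 .0 .33 -.03;python3 - <<'E'
from station import r;import cv2
d=r.get_image("top");cv2.imwrite("pics/t4.png",cv2.resize(d["color"][150:350,320:580],None,fx=3,fy=3))
E
```

```text
t 5.3 p [ 0.4344 -0.2738  0.3115] psi 0.0989 F [-0.16  0.98  0.75] T [-0.05 -0.07  0.02] w 0.0129 q [-0.8   0.09  1.86  0.    1.19  0.67]
turn(tool) [ 0.0016  0.1289 -0.0022] shift cm after turn [-27.51  -1.85   3.74] before turn [-26.8   -1.8    7.24]
```

View pics/t4.png

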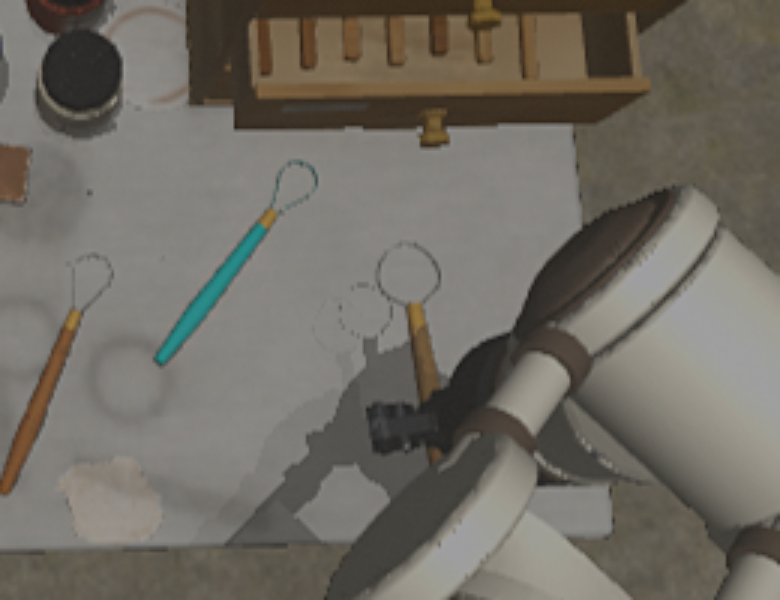

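Tool 1 is lifted level. I carry it toward the left holder.

Call:
move_arm(
  deltas=[
    [[0.002,0.129,-0.002],[0,0,0],1],
    [[0,0,0],[-3.5,-0.5,0.5],1],
    [[0,0,0],[-4,-0.5,0.5],1],
    [[0,0,0],[-4,-0.5,0.5],1],
    [[0,0,0],[-4,-0.5,0.5],1],
    [[0,0,0],[-4,0,0.5],1],
    [[0,0,0],[-4,0,0.5],1],
    [[0,0,0],[-4,0,0.7],1],
    [[0,0,0],[-3,0,1],1],
    [[0,0,0],[0,0,0],1],
  ],
)

```text
time_s: 6.35
ee_pos: [0.4888, 0.0419, 0.3206]
tool_rot: [[-0.041, -0.019, 0.999], [-0.999, 0.011, -0.041], [-0.01, -1.0, -0.019]]
wrist_force: [-0.6, 0.4, 0.0]
grip_width: 0.0129
```

```bash
python3 go.py .607 .2935 .33 -.03
```

```text
t 6.35 p [0.4888 0.0419 0.3206] psi -0.0407 F [-0.58  0.39  0.  ] T [-0.05  0.06  0.03] w 0.0129 q [-0.16  0.03  1.91  0.01  1.22  1.45]
turn(tool) [ 0.0193 -0.0108 -0.01  ] shift cm after turn [-25.5   -0.94  11.06] before turn [-25.63  -0.9   10.76]
```

Call:
move_arm(
  deltas=[
    [[0.019,-0.011,-0.01],[0,0,0],1],
    [[0,0,0],[-4,-0.2,1.2],1],
    [[0,0,0],[-4,-0.2,1.8],1],
    [[0,0,0],[-4,-0.2,1.8],1],
    [[0,0,0],[-4,-0.2,1.8],1],
    [[0,0,0],[-4,-0.1,1.8],1],
    [[0,0,0],[-3,0,1.4],1],
    [[0,0,0],[-1.2,0,0.8],1],
    [[0,0,0],[0,0,0],1],
  ],
)

```text
time_s: 7.25
ee_pos: [0.6054, 0.2798, 0.32]
tool_rot: [[-0.038, -0.006, 0.999], [-0.999, -0.007, -0.038], [0.007, -1.0, -0.006]]
wrist_force: [-0.2, -0.9, -0.4]
grip_width: 0.0126
```

```bash
python3 go.py .607 .2935 .28 -.03
```

```text
t 7.25 p [0.6054 0.2798 0.32  ] psi -0.0379 F [-0.25 -0.93 -0.45] T [-0.03  0.12 -0.03] w 0.0126 q [ 0.25  0.46  1.39 -0.01  1.29  1.86]
turn(tool) [ 0.0056 -0.0079  0.0073] shift cm after turn [-1.38  4.    0.12] before turn [-1.41  3.99  0.13]
```

Call:
move_arm(
  deltas=[
    [[0.006,-0.008,0.007],[-1.4,1,0.1],1],
    [[0,0,0],[0,2,0],1],
    [[0,0,0],[0,1.5,0],1],
    [[0,0,0],[0,0,0],1],
  ],
)

```text
time_s: 7.65
ee_pos: [0.6064, 0.2907, 0.2702]
tool_rot: [[-0.033, -0.002, 0.999], [-0.999, -0.001, -0.033], [0.001, -1.0, -0.002]]
wrist_force: [-1.7, 0.9, -0.2]
grip_width: 0.0132
```

```bash
python3 go.py .607 .2935 .27 -.03;python3 - <<'E'
from station import r
from h import *
d=r.get_image("scene");cv2.imwrite("pics/s5.png",cv2.resize(d["color"][200:360,60:320],None,fx=3,fy=3))
d=r.get_image("top");cv2.imwrite("pics/t5.png",cv2.resize(d["color"][120:270,100:300],None,fx=4,fy=4))
W=cloud(d);s=(W[...,2]>.088)&(W[...,2]<.13)&(W[...,0]>.63)&(W[...,0]<.7)&(abs(W[...,1]-.29)<.05)
P=W[s];print(len(P),np.nanpercentile(P,[2,50,98],axis=0).round(4))
E
```

```text
t 7.65 p [0.6064 0.2907 0.2702] psi -0.0329 F [-1.66  0.9  -0.19] T [-0.06  0.04 -0.02] w 0.0132 q [ 0.27  0.53  1.41 -0.    1.21  1.87]
turn(tool) [ 0.0015 -0.0029  0.001 ] shift cm after turn [-0.28  0.02  0.06] before turn [-0.28  0.02  0.06]
122 [[0.647  0.2702 0.1026]
 [0.6662 0.2871 0.1078]
 [0.6976 0.3062 0.1123]]
```

View pics/s5.png

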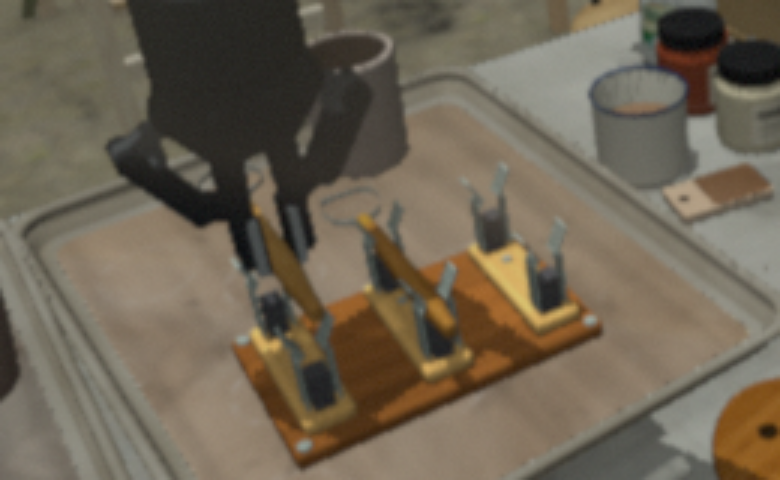

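View pics/t5.png

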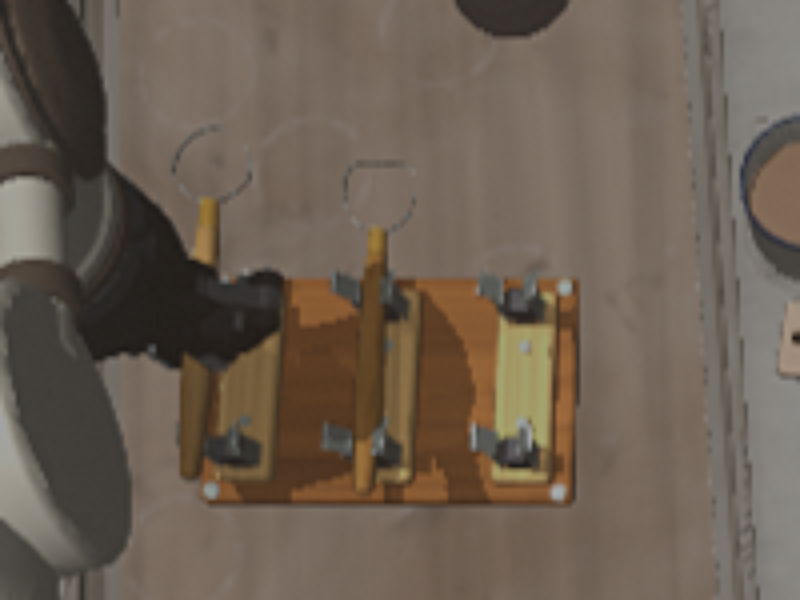

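```bash
cat > held.py <<'E'
import sys
from station import r
from h import *
cy=float(sys.argv[1]);zlo=float(sys.argv[2]);zhi=float(sys.argv[3])
for n in("top","scene"):
    d=r.get_image(n);W=cloud(d);hsv=cv2.cvtColor(d["color"],cv2.COLOR_BGR2HSV)
    s=(hsv[...,1]>75)&(hsv[...,0]<32)&(hsv[...,2]>40)&(W[...,2]>zlo)&(W[...,2]<zhi)&(W[...,0]>.52)&(W[...,0]<.70)&(abs(W[...,1]-cy)<.03)
    P=W[s];
    if len(P)<20: print(n,len(P));continue
    c=P.mean(0);fy=np.polyfit(P[:,0],P[:,1],1);fz=np.polyfit(P[:,0],P[:,2],1)
    print(n,len(P),"x",np.percentile(P[:,0],[1,99]).round(4),"yaw",fy[0].round(4),"pitch",fz[0].round(4),"at .607: y",np.polyval(fy,.607).round(4),"z",np.polyval(fz,.607).round(4))
    for a in np.arange(.53,.70,.02):
        t=abs(P[:,0]-a)<.01
        if t.sum()>3: print("  ",a.round(2),t.sum(),"y",P[t,1].min().round(4),P[t,1].max().round(4),"zmed",np.median(P[t,2]).round(4),"z95",np.percentile(P[t,2],95).round(4))
E
python3 held.py .29 .09 .125; python3 held.py .225 .054 .075
```

```text
top 308 x [0.5479 0.678 ] yaw -0.0314 pitch 0.0021 at .607: y 0.2903 z 0.1104
   0.55 38 y 0.2887 0.2977 zmed 0.1104 z95 0.1127
   0.57 79 y 0.2861 0.2988 zmed 0.1104 z95 0.1134
   0.59 91 y 0.2785 0.2992 zmed 0.1108 z95 0.1138
   0.61 11 y 0.2713 0.2989 zmed 0.1118 z95 0.1164
   0.65 36 y 0.2844 0.2938 zmed 0.1112 z95 0.1139
   0.67 52 y 0.2849 0.2943 zmed 0.1101 z95 0.1127
scene 292 x [0.5433 0.6488] yaw -0.0673 pitch 0.0392 at .607: y 0.291 z 0.1092
   0.55 69 y 0.2897 0.2979 zmed 0.1076 z95 0.1096
   0.57 72 y 0.2869 0.2988 zmed 0.1088 z95 0.1103
   0.59 78 y 0.2848 0.299 zmed 0.1092 z95 0.1157
   0.61 41 y 0.2843 0.296 zmed 0.1093 z95 0.1107
   0.63 21 y 0.2857 0.2915 zmed 0.1094 z95 0.1107
   0.65 11 y 0.2848 0.2886 zmed 0.1087 z95 0.1098
top 399 x [0.5466 0.677 ] yaw -0.0295 pitch -0.0026 at .607: y 0.2231 z 0.0612
   0.55 38 y 0.2201 0.228 zmed 0.0612 z95 0.0639
   0.57 56 y 0.2194 0.2347 zmed 0.0612 z95 0.0641
   0.59 75 y 0.2168 0.2312 zmed 0.0617 z95 0.064
   0.61 67 y 0.217 0.2301 zmed 0.0617 z95 0.0644
   0.63 68 y 0.2159 0.232 zmed 0.0611 z95 0.064
   0.65 48 y 0.2172 0.2347 zmed 0.0619 z95 0.0657
   0.67 47 y 0.2165 0.2259 zmed 0.0606 z95 0.0633
scene 291 x [0.5415 0.6722] yaw -0.0166 pitch 0.0019 at .607: y 0.2235 z 0.0586
   0.55 53 y 0.214 0.2295 zmed 0.058 z95 0.06
   0.57 50 y 0.2118 0.2341 zmed 0.0588 z95 0.0665
   0.59 46 y 0.2176 0.2282 zmed 0.0588 z95 0.0601
   0.61 50 y 0.2176 0.2301 zmed 0.0588 z95 0.0602
   0.63 44 y 0.2178 0.2323 zmed 0.0589 z95 0.0604
   0.65 29 y 0.2177 0.2284 zmed 0.0592 z95 0.0623
   0.67 19 y 0.2177 0.2251 zmed 0.0576 z95 0.0584
```

The held tool is level, at yaw −0.031, and its x extent matches tool 3's. It needs about +2.2 mm in y and 49 mm down.

Call:
move_arm(
  deltas=[
    [[0,0,0],[-0.22,0,0.05],1],
    [[0,0,0],[0,1.5,0],1],
    [[0,0,0],[0,1,0],1],
    [[0,0,0],[0,0,0],1],
  ],
)

```text
time_s: 8.35
ee_pos: [0.6093, 0.2942, 0.2498]
tool_rot: [[-0.032, 0.009, 0.999], [-0.999, 0.002, -0.032], [-0.002, -1.0, 0.009]]
wrist_force: [-0.0, 0.1, -0.9]
grip_width: 0.0128
```

```bash
python3 go.py .607 .2929 .221 -.03; python3 held.py .29 .067 .125
```

```text
t 8.35 p [0.6093 0.2942 0.2498] psi -0.0322 F [-0.04  0.13 -0.88] T [-0.01  0.04  0.  ] w 0.0128 q [ 0.27  0.56  1.41 -0.    1.17  1.88]
turn(tool) [-0.0091 -0.0022 -0.0023] shift cm after turn [ 0.14  2.88 -0.22] before turn [ 0.15  2.88 -0.25]
top 297 x [0.5506 0.6822] yaw -0.0222 pitch 0.0068 at .607: y 0.2937 z 0.0873
   0.55 31 y 0.2919 0.3 zmed 0.0864 z95 0.0885
   0.57 69 y 0.2796 0.3018 zmed 0.0869 z95 0.0902
   0.59 82 y 0.2611 0.3015 zmed 0.0878 z95 0.0899
   0.61 29 y 0.2754 0.3026 zmed 0.0876 z95 0.0981
   0.65 28 y 0.288 0.2978 zmed 0.0882 z95 0.0909
   0.67 51 y 0.2886 0.2984 zmed 0.0866 z95 0.0901
   0.69 7 y 0.2902 0.2951 zmed 0.0868 z95 0.0877
scene 319 x [0.5459 0.6556] yaw -0.0511 pitch 0.0701 at .607: y 0.2947 z 0.0869
   0.55 64 y 0.2916 0.3013 zmed 0.0834 z95 0.0856
   0.57 75 y 0.2792 0.3024 zmed 0.0844 z95 0.0863
   0.59 95 y 0.2879 0.305 zmed 0.0853 z95 0.1192
   0.61 49 y 0.2875 0.3022 zmed 0.0855 z95 0.102
   0.63 23 y 0.2891 0.2958 zmed 0.0856 z95 0.0873
   0.65 12 y 0.2884 0.2931 zmed 0.0852 z95 0.0874
```

Call:
move_arm(
  deltas=[
    [[-0.009,-0.002,-0.002],[0.12,0.3,-0.2],1],
    [[0,0,0],[0,0.5,0],1],
    [[0,0,0],[0,0.5,0],1],
  ],
)

```text
time_s: 8.75
ee_pos: [0.6084, 0.2932, 0.2395]
tool_rot: [[-0.03, 0.004, 1.0], [-1.0, 0.001, -0.03], [-0.001, -1.0, 0.004]]
wrist_force: [-1.7, -0.7, 7.7]
grip_width: 0.0129
```

```bash
python3 go.py .607 .2929 .224 -.03
```

```text
t 8.75 p [0.6084 0.2932 0.2395] psi -0.0301 F [-1.67 -0.65  7.67] T [-0.16  0.16 -0.03] w 0.0129 q [ 0.27  0.57  1.41 -0.    1.15  1.87]
turn(tool) [-0.0045 -0.0001 -0.0013] shift cm after turn [ 0.03  1.55 -0.14] before turn [ 0.04  1.55 -0.15]
```

Contact with the jaws is 7.7 N, as the clips should give. I keep pushing.

Call:
move_arm(
  deltas=[
    [[-0.004,0,-0.001],[0,0.6,-0.1],1],
    [[0,0,0],[0,0.6,0],1],
    [[0,0,0],[0,0.5,0],1],
  ],
)

```text
time_s: 9.05
ee_pos: [0.6086, 0.2932, 0.2234]
tool_rot: [[-0.03, 0.005, 1.0], [-1.0, 0.001, -0.03], [-0.001, -1.0, 0.005]]
wrist_force: [1.2, -1.6, 11.1]
grip_width: 0.0126
```

```bash
python3 go.py .607 .2929 .224 -.03
```

```text
t 9.05 p [0.6086 0.2932 0.2234] psi -0.0301 F [ 1.24 -1.65 11.15] T [-0.21 -0.35 -0.01] w 0.0126 q [ 0.27  0.59  1.42 -0.    1.13  1.87]
turn(tool) [-0.0047 -0.0001 -0.0009] shift cm after turn [ 0.03 -0.06 -0.16] before turn [ 0.03 -0.06 -0.16]
```

```bash
python3 held.py .29 .05 .085
```

```text
top 256 x [0.5489 0.6803] yaw -0.0303 pitch 0.004 at .607: y 0.293 z 0.0614
   0.55 34 y 0.2904 0.3002 zmed 0.06 z95 0.063
   0.57 52 y 0.2801 0.3032 zmed 0.062 z95 0.0647
   0.59 82 y 0.2804 0.3023 zmed 0.0618 z95 0.0654
   0.61 17 y 0.2738 0.3014 zmed 0.061 z95 0.0665
   0.65 21 y 0.2826 0.2977 zmed 0.0618 z95 0.0646
   0.67 47 y 0.2866 0.2966 zmed 0.0615 z95 0.0638
scene 291 x [0.5439 0.6519] yaw -0.048 pitch 0.0256 at .607: y 0.2928 z 0.0595
   0.55 64 y 0.2913 0.3 zmed 0.0574 z95 0.0598
   0.57 69 y 0.2788 0.3014 zmed 0.0589 z95 0.0751
   0.59 75 y 0.2733 0.3136 zmed 0.059 z95 0.0747
   0.61 51 y 0.2861 0.3121 zmed 0.0589 z95 0.0602
   0.63 20 y 0.2881 0.2938 zmed 0.0588 z95 0.0599
   0.65 11 y 0.2875 0.2912 zmed 0.0589 z95 0.0598
```

Call:
move_arm(
  deltas=[
    [[-0.004,0,0],[0,0.2,0],1],
    [[0,0,0],[0,0.2,0],1],
  ],
)

```text
time_s: 9.35
ee_pos: [0.6093, 0.2932, 0.2235]
tool_rot: [[-0.03, 0.001, 1.0], [-1.0, 0.0, -0.03], [-0.0, -1.0, 0.001]]
wrist_force: [-8.1, -2.8, 16.0]
grip_width: 0.0131
```

```bash
python3 go.py .607 .2929 .224 -.03;python3 held.py .29 .05 .085
```

```text
t 9.35 p [0.6093 0.2932 0.2235] psi -0.0299 F [-8.08 -2.83 16.04] T [-0.51  1.44  0.02] w 0.0131 q [ 0.27  0.59  1.42 -0.    1.13  1.87]
turn(tool) [-0.0007  0.0001 -0.0002] shift cm after turn [ 0.04 -0.05 -0.23] before turn [ 0.04 -0.05 -0.23]
top 252 x [0.5491 0.68  ] yaw -0.0276 pitch -0.0068 at .607: y 0.293 z 0.0615
   0.55 32 y 0.2902 0.2994 zmed 0.0608 z95 0.0629
   0.57 57 y 0.2804 0.3027 zmed 0.062 z95 0.0657
   0.59 82 y 0.2802 0.3016 zmed 0.0617 z95 0.0647
   0.61 13 y 0.2739 0.3018 zmed 0.0624 z95 0.067
   0.65 19 y 0.2824 0.2974 zmed 0.0616 z95 0.0632
   0.67 46 y 0.2874 0.2965 zmed 0.0608 z95 0.0627
scene 283 x [0.5447 0.653 ] yaw -0.0483 pitch 0.0223 at .607: y 0.2928 z 0.0593
   0.55 63 y 0.2804 0.2998 zmed 0.0576 z95 0.0601
   0.57 67 y 0.2795 0.3007 zmed 0.0588 z95 0.0655
   0.59 68 y 0.2733 0.301 zmed 0.0591 z95 0.0744
   0.61 52 y 0.2862 0.313 zmed 0.0587 z95 0.0601
   0.63 21 y 0.2879 0.2939 zmed 0.0589 z95 0.0602
   0.65 12 y 0.2873 0.2911 zmed 0.0585 z95 0.0595
```

It has bottomed out: the handle top reads 61.5 mm (top view) and 58.8 mm (scene), the same as tool 3. I release it and rise.

Call:
move_arm(
  deltas=[
    [[0,0,0],[0,0,0],0.2],
    [[0,0,0],[0,0,0],0.2],
    [[0,0,0],[0,0,0],0.2],
    [[0,0,0],[0,0,0],0.2],
    [[0,0,0],[0,-2,0],0.2],
    [[0,0,0],[0,-4,0],0.2],
    [[0,0,0],[0,-4,0],0.2],
    [[0,0,0],[0,-3,0],-1],
  ],
)

```text
time_s: 10.25
ee_pos: [0.6065, 0.2928, 0.3451]
tool_rot: [[-0.03, -0.02, 0.999], [-1.0, -0.004, -0.03], [0.005, -1.0, -0.019]]
wrist_force: [1.0, 0.6, 0.3]
grip_width: 0.0471
```

```bash
python3 go.py .457 -.0495 .33 -.417;python3 held.py .29 .05 .085;python3 held.py .225 .054 .075
```

```text
t 10.25 p [0.6065 0.2928 0.3451] psi -0.0301 F [1.02 0.55 0.29] T [-0.01  0.09 -0.02] w 0.0471 q [0.27 0.46 1.34 0.   1.36 1.87]
turn(tool) [0.0183 0.3869 0.0084] shift cm after turn [37.35  1.51  0.2 ] before turn [ 34.65   1.95 -13.88]
top 358 x [0.5503 0.6798] yaw -0.0431 pitch -0.0054 at .607: y 0.2925 z 0.0611
   0.55 32 y 0.2904 0.3001 zmed 0.0608 z95 0.0639
   0.57 55 y 0.2801 0.3029 zmed 0.0615 z95 0.0649
   0.59 77 y 0.2871 0.3015 zmed 0.0615 z95 0.0643
   0.61 74 y 0.2865 0.3009 zmed 0.0613 z95 0.0643
   0.63 62 y 0.2863 0.2992 zmed 0.0614 z95 0.0643
   0.65 22 y 0.2823 0.2935 zmed 0.0614 z95 0.0641
   0.67 34 y 0.2871 0.2951 zmed 0.0604 z95 0.0633
scene 364 x [0.5445 0.6757] yaw -0.021 pitch -0.0012 at .607: y 0.2934 z 0.0584
   0.55 63 y 0.29 0.2992 zmed 0.0579 z95 0.0602
   0.57 66 y 0.2799 0.3025 zmed 0.0588 z95 0.0771
   0.59 56 y 0.2867 0.2995 zmed 0.0588 z95 0.06
   0.61 59 y 0.2868 0.2995 zmed 0.0586 z95 0.0602
   0.63 54 y 0.2874 0.2986 zmed 0.0587 z95 0.0608
   0.65 35 y 0.2873 0.298 zmed 0.0586 z95 0.0628
   0.67 31 y 0.2864 0.2955 zmed 0.0572 z95 0.0588
top 398 x [0.5469 0.677 ] yaw -0.0313 pitch -0.0062 at .607: y 0.223 z 0.0613
   0.55 39 y 0.2203 0.2281 zmed 0.0617 z95 0.0651
   0.57 57 y 0.2187 0.2343 zmed 0.0618 z95 0.0646
   0.59 73 y 0.2162 0.2312 zmed 0.0616 z95 0.0642
   0.61 70 y 0.2171 0.2296 zmed 0.0617 z95 0.0647
   0.63 68 y 0.2161 0.2312 zmed 0.0612 z95 0.0636
   0.65 44 y 0.2169 0.2333 zmed 0.0621 z95 0.0643
   0.67 47 y 0.2168 0.2261 zmed 0.0605 z95 0.0631
scene 291 x [0.5421 0.6732] yaw -0.0169 pitch 0.0015 at .607: y 0.2235 z 0.0587
   0.55 52 y 0.2141 0.2296 zmed 0.0579 z95 0.0598
   0.57 50 y 0.2114 0.234 zmed 0.059 z95 0.0701
   0.59 47 y 0.2173 0.2292 zmed 0.059 z95 0.0603
   0.61 49 y 0.2173 0.2291 zmed 0.0584 z95 0.0598
   0.63 47 y 0.2184 0.2338 zmed 0.0585 z95 0.0675
   0.65 27 y 0.218 0.2272 zmed 0.0592 z95 0.0622
   0.67 18 y 0.2179 0.2252 zmed 0.0572 z95 0.059
```

Tool 1 is home and stays after release. Now tool 2 (brown).

Call:
move_arm(
  deltas=[
    [[0.018,0.13,0.008],[0,0,0],-1],
    [[0,0.13,0],[0,0,0],-1],
    [[0,0.127,0],[0,0,0],-1],
    [[0,0,0],[3,0.2,0],-1],
    [[0,0,0],[4,0.2,0],-1],
    [[0,0,0],[4,0.2,0],-1],
    [[0,0,0],[4,0.2,0],-1],
    [[0,0,0],[4,0.2,0],-1],
    [[0,0,0],[4,0.2,0],-1],
    [[0,0,0],[4,0.2,0],-1],
    [[0,0,0],[4,0.2,0],-1],
    [[0,0,0],[3,0,0],-1],
    [[0,0,0],[0,0,0],-1],
  ],
  force=20,
)

```text
time_s: 11.75
ee_pos: [0.4475, -0.0254, 0.2984]
tool_rot: [[-0.417, -0.051, 0.908], [-0.909, 0.002, -0.417], [0.02, -0.999, -0.047]]
wrist_force: [-0.2, -0.2, -0.4]
grip_width: 0.0854
```

```bash
python3 go.py .458 -.0495 .22 -.417
```

```text
t 11.75 p [ 0.4475 -0.0254  0.2984] psi -0.431 F [-0.25 -0.19 -0.43] T [-0.03 -0.06  0.02] w 0.0854 q [-0.32 -0.04  2.03 -0.02  1.2   1.68]
turn(tool) [ 0.0473 -0.0135  0.0194] shift cm after turn [1.78 7.84 1.93] before turn [1.6  7.77 2.32]
```

Call:
move_arm(
  deltas=[
    [[0.047,-0.013,0.019],[0,0,0],-1],
    [[0,0,0],[1.8,1,1.9],-1],
    [[0,0,0],[0,2.5,0],-1],
    [[0,0,0],[0,2.5,0],-1],
    [[0,0,0],[0,1,0],-1],
    [[0,0,0],[0,0,0],-1],
  ],
)

```text
time_s: 12.35
ee_pos: [0.4542, -0.0477, 0.2181]
tool_rot: [[-0.406, -0.012, 0.914], [-0.914, 0.007, -0.406], [-0.001, -1.0, -0.013]]
wrist_force: [-0.8, -0.2, 0.0]
grip_width: 0.0851
```

```bash
python3 go.py .458 -.0495 .175 -.417;python3 - <<'E'
from station import r
from h import *
d=r.get_image("top");cv2.imwrite("pics/t6.png",cv2.resize(d["color"][190:340,260:460],None,fx=4,fy=4))
d=r.get_image("scene");cv2.imwrite("pics/s6.png",cv2.resize(d["color"][200:400,280:480],None,fx=3,fy=3))
E
```

```text
t 12.35 p [ 0.4542 -0.0477  0.2181] psi -0.4186 F [-0.75 -0.2   0.01] T [0.02 0.   0.01] w 0.0851 q [-0.37  0.1   2.06  0.    0.99  1.62]
turn(tool) [ 0.0134 -0.0016 -0.0015] shift cm after turn [0.01 4.31 0.42] before turn [0.02 4.3  0.48]
```

View pics/t6.png

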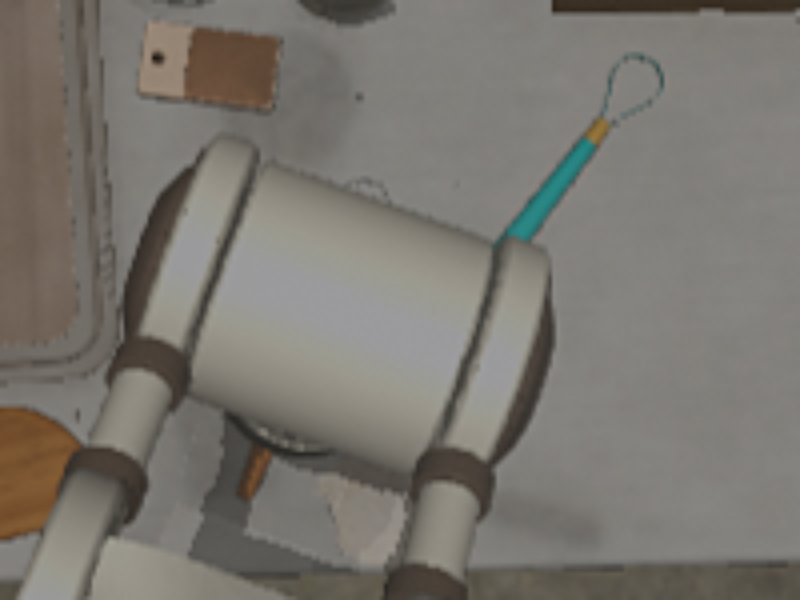

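View pics/s6.png

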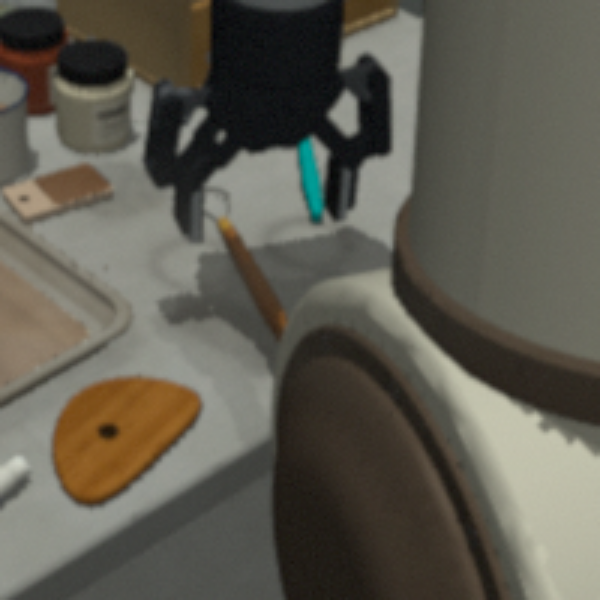

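The brown handle lies between the fingers, and the turquoise one is outside the fingers and about 6 cm ahead. I narrow to 55 mm and descend.

Call:
move_arm(
  deltas=[
    [[0.013,-0.002,-0.001],[0,0.5,0.4],-0.3],
    [[0,0,0],[0,1.5,0],-0.3],
    [[0,0,0],[0,1.2,0],-0.3],
    [[0,0,0],[0,0.8,0],-0.3],
    [[0,0,0],[0,0,0],-0.3],
  ],
)

```text
time_s: 12.95
ee_pos: [0.4622, -0.0503, 0.1819]
tool_rot: [[-0.403, 0.014, 0.915], [-0.915, -0.005, -0.403], [-0.001, -1.0, 0.015]]
wrist_force: [-0.9, -0.6, -0.5]
grip_width: 0.0555
```

```bash
python3 go.py .458 -.0495 .1745 -.417
```

```text
t 12.95 p [ 0.4622 -0.0503  0.1819] psi -0.4149 F [-0.95 -0.59 -0.52] T [0.04 0.02 0.  ] w 0.0555 q [-0.37  0.19  2.06  0.    0.88  1.62]
turn(tool) [-0.015   0.0021 -0.001 ] shift cm after turn [ 0.1   0.74 -0.42] before turn [ 0.1   0.73 -0.43]
```

Call:
move_arm(
  deltas=[
    [[-0.015,0.002,-0.001],[0.1,0.4,-0.4],-0.3],
    [[0,0,0],[0,0.4,0],-0.3],
    [[0,0,0],[0,0,0],-0.3],
  ],
)

```text
time_s: 13.25
ee_pos: [0.4584, -0.0497, 0.174]
tool_rot: [[-0.405, 0.0, 0.914], [-0.914, -0.0, -0.405], [0.0, -1.0, 0.0]]
wrist_force: [-0.3, 0.2, -0.2]
grip_width: 0.0553
```

```bash
python3 go.py .458 -.0495 .1745 -.417
```

```text
t 13.25 p [ 0.4584 -0.0497  0.174 ] psi -0.4171 F [-0.27  0.16 -0.18] T [-0.04  0.04 -0.04] w 0.0553 q [-0.37  0.2   2.06 -0.    0.87  1.62]
turn(tool) [-0.0001 -0.0001  0.    ] shift cm after turn [-0.   -0.05 -0.04] before turn [-0.   -0.05 -0.04]
```

Call:
move_arm(
  deltas=[
    [[0,0,0],[0,0,0],0.2],
    [[0,0,0],[0,0,0],0.4],
    [[0,0,0],[0,0,0],0.5],
    [[0,0,0],[0,0,0],0.6],
    [[0,0,0],[0,0,0],0.65],
    [[0,0,0],[0,0,0],0.8],
    [[0,0,0],[0,0,0],1],
    [[0,0,0],[0,0,0],1],
  ],
  force=20,
)

```text
time_s: 14.05
ee_pos: [0.4589, -0.0499, 0.1749]
tool_rot: [[-0.405, 0.002, 0.914], [-0.914, -0.001, -0.405], [-0.0, -1.0, 0.002]]
wrist_force: [-0.1, 0.3, -0.1]
grip_width: 0.0135
```

Call:
move_arm(
  deltas=[
    [[0,0,0],[0,0,0],1],
    [[0,0,0],[0,0,0],1],
  ],
  force=40,
)

```text
time_s: 14.25
ee_pos: [0.459, -0.0499, 0.175]
tool_rot: [[-0.405, 0.002, 0.914], [-0.914, -0.001, -0.405], [-0.0, -1.0, 0.003]]
wrist_force: [0.7, 0.5, 0.4]
grip_width: 0.0131
```

Call:
move_arm(
  deltas=[
    [[0,0,0],[0,-1,0],1],
    [[0,0,0],[0,-3,0],1],
    [[0,0,0],[0,-3,0],1],
    [[0,0,0],[0,-3,0],1],
    [[0,0,0],[0,-3,0],1],
    [[0,0,0],[0,-2,0],1],
    [[0,0,0],[0,0,0],1],
  ],
)

```text
time_s: 14.95
ee_pos: [0.4576, -0.0494, 0.3335]
tool_rot: [[-0.405, 0.001, 0.914], [-0.914, -0.0, -0.405], [-0.0, -1.0, 0.001]]
wrist_force: [-0.3, 0.1, -0.5]
grip_width: 0.0129
```

```bash
python3 go.py .604 .153 .33 -.03
```

```text
t 14.95 p [ 0.4576 -0.0494  0.3335] psi -0.417 F [-0.28  0.09 -0.51] T [0.07 0.04 0.  ] w 0.0129 q [-0.37 -0.08  1.99  0.    1.23  1.62]
turn(tool) [-1.30e-03 -3.87e-01  2.00e-04] shift cm after turn [-20.67   0.35  14.02] before turn [-24.43   0.35   5.19]
```

Call:
move_arm(
  deltas=[
    [[0,-0.13,0],[0,0,0],1],
    [[0,-0.13,0],[0,0,0],1],
    [[0,-0.127,0],[0,0,0],1],
    [[0,0,0],[-3,0,1],1],
    [[0,0,0],[-4,0,2],1],
    [[0,0,0],[-4,0,3],1],
    [[0,0,0],[-4,0,3],1],
    [[0,0,0],[-3,0,3],1],
    [[0,0,0],[-1,0,1],1],
    [[0,0,0],[0,0,0],1],
  ],
)

```text
time_s: 15.95
ee_pos: [0.5908, 0.1456, 0.3222]
tool_rot: [[-0.016, -0.011, 1.0], [-1.0, -0.001, -0.016], [0.001, -1.0, -0.011]]
wrist_force: [-0.1, -0.6, -0.9]
grip_width: 0.0132
```

```bash
python3 go.py .604 .153 .285 -.03
```

```text
t 15.95 p [0.5908 0.1456 0.3222] psi -0.0164 F [-0.08 -0.65 -0.9 ] T [0.02 0.02 0.03] w 0.0132 q [ 0.04  0.32  1.57 -0.    1.26  1.63]
turn(tool) [0.0111 0.0136 0.0008] shift cm after turn [-0.77  3.72  1.3 ] before turn [-0.76  3.7   1.35]
```

Call:
move_arm(
  deltas=[
    [[0.011,0.014,0.001],[-0.8,0.7,1.3],1],
    [[0,0,0],[0,2,0],1],
    [[0,0,0],[0,1.5,0],1],
    [[0,0,0],[0,0,0],1],
    [[0,0,0],[0,0,0],1],
  ],
)

```text
time_s: 16.45
ee_pos: [0.6012, 0.1514, 0.2745]
tool_rot: [[-0.032, -0.008, 0.999], [-0.999, -0.001, -0.032], [0.001, -1.0, -0.008]]
wrist_force: [-0.1, 0.4, -0.5]
grip_width: 0.013
```

```bash
python3 go.py .604 .153 .27 -.03;python3 held.py .153 .09 .14
```

```text
t 16.45 p [0.6012 0.1514 0.2745] psi -0.0321 F [-0.07  0.42 -0.51] T [ 0.02  0.04 -0.05] w 0.013 q [ 0.05  0.4   1.57 -0.    1.18  1.66]
turn(tool) [ 0.0076 -0.002   0.0014] shift cm after turn [-0.17  0.45  0.28] before turn [-0.17  0.45  0.28]
top 35 x [0.5707 0.5967] yaw -0.4258 pitch 0.1886 at .607: y 0.1349 z 0.1151
   0.57 10 y 0.1453 0.1474 zmed 0.1103 z95 0.1141
   0.59 25 y 0.1318 0.1496 zmed 0.1111 z95 0.1156
scene 195 x [0.5351 0.6097] yaw -0.0336 pitch 0.031 at .607: y 0.1528 z 0.109
   0.53 24 y 0.1502 0.1575 zmed 0.1055 z95 0.11
   0.55 60 y 0.1482 0.1584 zmed 0.1086 z95 0.1105
   0.57 60 y 0.1471 0.159 zmed 0.1089 z95 0.1103
   0.59 43 y 0.1459 0.1588 zmed 0.1089 z95 0.114
   0.61 6 y 0.1465 0.1711 zmed 0.1088 z95 0.1247
```

Call:
move_arm(
  deltas=[
    [[0.008,-0.002,0.001],[-0.1,0,0.3],1],
    [[0,0,0],[0,1.2,0.2],1],
    [[0,0,0],[0,1,0],1],
    [[0,0,0],[0,0,0],1],
  ],
)

```text
time_s: 16.95
ee_pos: [0.6077, 0.1522, 0.2538]
tool_rot: [[-0.03, 0.007, 1.0], [-1.0, -0.0, -0.03], [-0.0, -1.0, 0.007]]
wrist_force: [0.1, -0.2, 0.0]
grip_width: 0.0133
```

```bash
python3 go.py .605 .153 .224 -.03;python3 held.py .153 .07 .12; python3 - <<'E'
from station import r
from h import *
d=r.get_image("scene");cv2.imwrite("pics/s7.png",cv2.resize(d["color"][200:360,60:320],None,fx=3,fy=3))
E
```

```text
t 16.95 p [0.6077 0.1522 0.2538] psi -0.0301 F [ 0.09 -0.2   0.04] T [-0.01 -0.01 -0.03] w 0.0133 q [ 0.05  0.44  1.57 -0.    1.13  1.65]
turn(tool) [-0.0067 -0.0001 -0.0001] shift cm after turn [-0.07  2.98 -0.28] before turn [-0.07  2.98 -0.3 ]
top 26 x [0.5831 0.6033] yaw -0.5994 pitch 0.1579 at .607: y 0.1371 z 0.0909
   0.59 21 y 0.1401 0.1497 zmed 0.0886 z95 0.0909
   0.61 5 y 0.1329 0.1388 zmed 0.0909 z95 0.0985
scene 193 x [0.5437 0.6147] yaw -0.0355 pitch 0.052 at .607: y 0.154 z 0.089
   0.55 57 y 0.1492 0.1687 zmed 0.087 z95 0.0894
   0.57 57 y 0.149 0.1596 zmed 0.0883 z95 0.09
   0.59 59 y 0.147 0.1598 zmed 0.0882 z95 0.0915
   0.61 19 y 0.1451 0.1718 zmed 0.0891 z95 0.0905
```

View pics/s7.png

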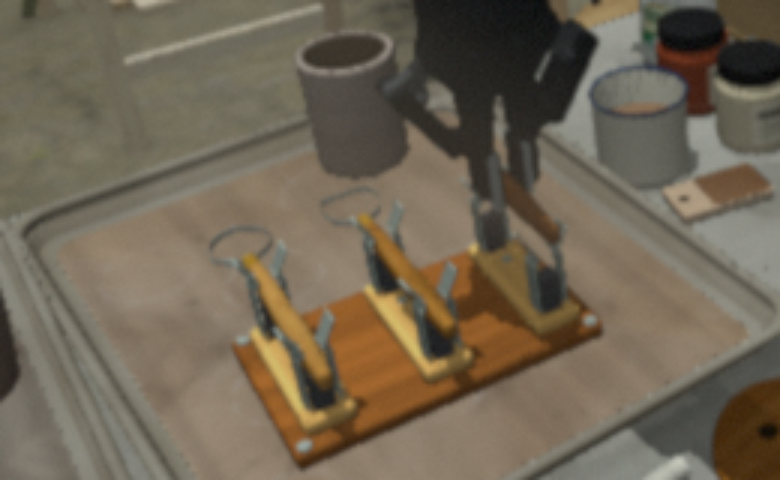

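The picture shows tools 1 and 3 seated at crop (285,315) and (405,270), and the brown handle above the right holder at (530,205), centred. I push it in.

Call:
move_arm(
  deltas=[
    [[-0.007,0,0],[-0.05,0.3,-0.2],1],
    [[0,0,0],[0,0.5,0],1],
    [[0,0,0],[0,0.5,0],1],
    [[0,0,0],[0,0.3,0],1],
  ],
)

```text
time_s: 17.5
ee_pos: [0.6071, 0.153, 0.2407]
tool_rot: [[-0.03, 0.005, 1.0], [-1.0, 0.0, -0.03], [-0.0, -1.0, 0.005]]
wrist_force: [-1.6, -0.5, 6.8]
grip_width: 0.0133
```

```bash
python3 go.py .606 .153 .224 -.03;python3 held.py .153 .06 .12
```

```text
t 17.5 p [0.6071 0.153  0.2407] psi -0.0298 F [-1.57 -0.54  6.76] T [-0.03  0.2   0.02] w 0.0133 q [0.05 0.45 1.57 0.   1.11 1.65]
turn(tool) [-0.0054  0.0002 -0.0005] shift cm after turn [ 0.    1.67 -0.11] before turn [ 0.    1.67 -0.12]
top 20 x [0.5827 0.6036] yaw -0.6733 pitch 0.1598 at .607: y 0.1351 z 0.0811
   0.59 16 y 0.1254 0.1494 zmed 0.0777 z95 0.0882
   0.61 4 y 0.1338 0.1389 zmed 0.0773 z95 0.0813
scene 198 x [0.5438 0.6123] yaw -0.058 pitch 0.0525 at .607: y 0.1542 z 0.0751
   0.55 61 y 0.1515 0.1706 zmed 0.0727 z95 0.0756
   0.57 62 y 0.149 0.1697 zmed 0.0743 z95 0.0767
   0.59 58 y 0.1467 0.1702 zmed 0.0747 z95 0.077
   0.61 17 y 0.146 0.1561 zmed 0.0746 z95 0.076
```

Call:
move_arm(
  deltas=[
    [[-0.005,0,0],[0,0.6,-0.1],1],
    [[0,0,0],[0,0.6,0],1],
    [[0,0,0],[0,0.6,0],1],
    [[0,0,0],[0,0.3,0],1],
  ],
)

```text
time_s: 18.0
ee_pos: [0.6079, 0.153, 0.224]
tool_rot: [[-0.029, 0.004, 1.0], [-1.0, 0.0, -0.029], [-0.0, -1.0, 0.004]]
wrist_force: [-18.2, -3.2, 42.6]
grip_width: 0.0129
```

```bash
python3 go.py .606 .153 .224 -.03;python3 held.py .153 .045 .09
```

```text
t 18.0 p [0.6079 0.153  0.224 ] psi -0.0294 F [-18.15  -3.21  42.59] T [-0.41  3.09 -0.07] w 0.0129 q [ 0.05  0.48  1.58 -0.    1.08  1.65]
turn(tool) [-0.0039  0.0006 -0.0001] shift cm after turn [ 0.01 -0.   -0.19] before turn [ 0.01 -0.   -0.19]
top 15
scene 176 x [0.5432 0.6164] yaw -0.08 pitch 0.0404 at .607: y 0.1525 z 0.0593
   0.55 67 y 0.146 0.1669 zmed 0.0572 z95 0.0698
   0.57 34 y 0.1497 0.1673 zmed 0.0586 z95 0.076
   0.59 51 y 0.1482 0.1609 zmed 0.0585 z95 0.0608
   0.61 24 y 0.1452 0.1561 zmed 0.0589 z95 0.0615
```

Call:
move_arm(
  deltas=[
    [[0,0,0],[0,-0.05,0],1],
    [[0,0,0],[0,0,0],0.2],
    [[0,0,0],[0,0,0],0.2],
    [[0,0,0],[0,0,0],0.2],
    [[0,0,0],[0,0,0],0.2],
    [[0,0,0],[0,-2,0],0.2],
    [[0,0,0],[0,-4,0],0.2],
    [[0,0,0],[0,-4,0],0.2],
    [[0,0,0],[0,-3,0],0.2],
    [[0,0,0],[0,0,-4],0.2],
    [[0,0,0],[0,0,-4],0.2],
    [[0,0,0],[4,0,-4],0.2],
    [[0,0,0],[4,0,-4],0.2],
    [[0,0,0],[4,0,-2],0.2],
    [[0,0,0],[4,0,0],0.2],
    [[0,0,0],[4,0,0],0.2],
    [[0,0,0],[4,0,0],0.2],
    [[0,0,0],[0,0,0],0.2],
  ],
)

```text
time_s: 19.9
ee_pos: [0.4223, -0.0782, 0.3538]
tool_rot: [[-0.025, 0.001, 1.0], [-1.0, -0.001, -0.025], [0.001, -1.0, 0.001]]
wrist_force: [-0.0, 0.5, -0.4]
grip_width: 0.0343
```

```bash
python3 go.py .606 .153 .224 -.03;for a in .153 .2235 .293; do python3 held.py $a .05 .075; done; python3 - <<'E'
from station import r
from h import *
d=r.get_image("scene");cv2.imwrite("pics/s8.png",cv2.resize(d["color"][200:360,60:320],None,fx=3,fy=3))
d=r.get_image("top");cv2.imwrite("pics/t8.png",d["color"])
a=cv2.imread("pics/top0.png");m=(cv2.absdiff(a,d["color"]).max(2)>40)
print([m[y0:y1,x0:x1].mean().round(3) for x0,y0,x1,y1 in [(285,145,322,190),(330,158,362,197),(293,194,332,219),(234,290,288,330),(160,300,232,325),(370,200,428,275)]])
E
```

```text
t 19.9 p [ 0.4223 -0.0782  0.3538] psi -0.0253 F [-0.03  0.49 -0.42] T [ 0.02 -0.06 -0.  ] w 0.0343 q [-0.47 -0.19  2.04 -0.    1.29  1.13]
turn(tool) [-0.0009  0.0047  0.0008] shift cm after turn [-23.66  12.98  17.67] before turn [-23.59  12.97  17.77]
top 400 x [0.5477 0.6786] yaw -0.03 pitch 0.0032 at .607: y 0.1532 z 0.0611
   0.55 38 y 0.1501 0.1583 zmed 0.0606 z95 0.0627
   0.57 53 y 0.1488 0.1634 zmed 0.0615 z95 0.0655
   0.59 78 y 0.147 0.1607 zmed 0.0612 z95 0.0636
   0.61 70 y 0.1466 0.159 zmed 0.0615 z95 0.0643
   0.63 64 y 0.1469 0.1622 zmed 0.0614 z95 0.0642
   0.65 49 y 0.1422 0.1574 zmed 0.0619 z95 0.064
   0.67 46 y 0.1469 0.1557 zmed 0.0608 z95 0.0629
scene 285 x [0.5431 0.6737] yaw -0.0337 pitch 0.0012 at .607: y 0.1546 z 0.0578
   0.55 61 y 0.1501 0.1655 zmed 0.0576 z95 0.0639
   0.57 40 y 0.1486 0.166 zmed 0.0589 z95 0.0636
   0.59 47 y 0.1485 0.1615 zmed 0.0585 z95 0.0602
   0.61 49 y 0.1479 0.1594 zmed 0.0579 z95 0.0596
   0.63 46 y 0.1475 0.1638 zmed 0.0582 z95 0.0686
   0.65 24 y 0.1467 0.1563 zmed 0.059 z95 0.0601
   0.67 17 y 0.1472 0.1561 zmed 0.0563 z95 0
[... 1107 characters left out ...]
d 0.0616 z95 0.0645
   0.63 65 y 0.2867 0.299 zmed 0.0614 z95 0.0638
   0.65 48 y 0.2817 0.3019 zmed 0.0617 z95 0.0645
   0.67 47 y 0.2863 0.2967 zmed 0.0605 z95 0.0639
scene 366 x [0.5445 0.6762] yaw -0.0273 pitch 0.0064 at .607: y 0.2935 z 0.0582
   0.55 62 y 0.2896 0.2996 zmed 0.0576 z95 0.06
   0.57 67 y 0.2844 0.3037 zmed 0.0587 z95 0.0649
   0.59 56 y 0.2867 0.2997 zmed 0.0589 z95 0.0603
   0.61 61 y 0.2869 0.2996 zmed 0.0585 z95 0.0605
   0.63 54 y 0.2864 0.2986 zmed 0.0585 z95 0.0606
   0.65 34 y 0.2876 0.2976 zmed 0.0588 z95 0.0627
   0.67 32 y 0.2864 0.296 zmed 0.0576 z95 0.0594
[np.float64(0.0), np.float64(0.0), np.float64(0.0), np.float64(0.0), np.float64(0.0), np.float64(0.052)]
```

View pics/s8.png

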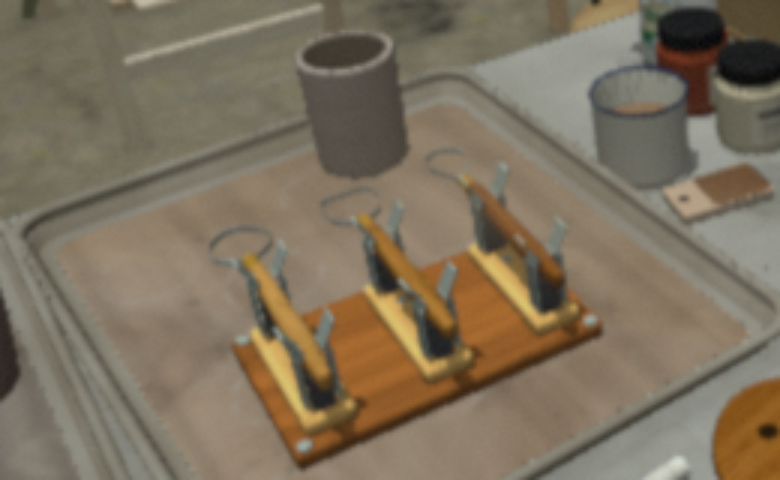

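View pics/t8.png

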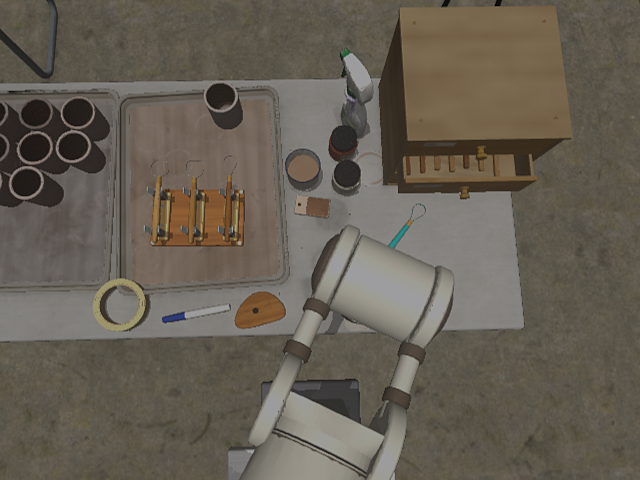

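All three tools sit level at the same height, with their loops pointing +x at (158,167), (193,165) and (230,162). The bystanders' pixels are unchanged and the robot touches nothing, so I hand in.

```bash
python3 -c "
from station import r
print(r.hand_in(), r.get_state()['time_s'])"
```

```text
the job is handed in; nothing more can be done
the job is handed in; nothing more can be done
```

Both bench tools are clipped into the rack, and I handed the job in about 20 s into the 45 s limit. Tool 1 (light wood, round loop) went into the left empty holder. Tool 2 (brown, narrow loop) went into the right one. I left the turquoise look-alike alone.

**Last checks, after release:**
- **Height:** all three handle tops read the same in each camera, about 61 mm in the top view and 58 mm in the scene view. Both new tools are therefore as far home as tool 3.
- **Fit:** yaw was about −0.03 rad, along the holders, and pitch was under 0.01 rad. The new tools were within about 1 mm across and 3 mm along of their places. Their loops point +x, like tool 3's.
- **Bystanders:** the cup, tile, rib, marker and the jar nearest the tools showed no pixel change from the start picture, and the robot touched nothing.

**What went wrong or disagreed:**
- The first grasp on tool 1 rode up on the handle and shifted it about 5 mm. I reopened, remeasured and gripped it lower and more gently, and that held.
- The two cameras differ by about 4 mm in x and 3 mm in z, so I compared heights with tool 3 within each view.
- Tool 2 bottomed out at 43 N vertical (about 46 N in all) at the wrist, through the fingers. That is well under the 120 N wrist limit, and the gripper's body should have stayed clear of the clips.

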